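# Fish a tea light out from under the bar riser

### The arm

A 6-joint arm with a two-finger parallel gripper is mounted at the origin on a cart in front of the work surface, level with it; the furniture and walls round the work are solid. World frame = base frame: x ahead of the robot, y to its left, z up, the work surface at z = 0. Lengths are in m, angles in rad, forces in N, time in s.
With the tool pointing down it reaches from about 0.275 to 0.825 m from the base axis. Payload 4.9 kg.
Tool frame: the origin (TCP) lies midway between the tips of the shut fingers; the grasp point (between the pads) lies 19 mm behind it (bot.grip_depth is the distance from the TCP to the grasp point, in m); z points along the fingers, y is the line along which they close (so a half turn about z gives the same grasp; the last joint's range is limited). The gripper opens to 85 mm and grips with 20 to 120 N. Pads are 22 mm wide; open, the fingers measure 114 mm over their backs; the gripper's body (76 mm by 85 mm) begins 54 mm behind the grasp point. The pads swing forward as they close: fully open they stand 13 mm farther back than shut.
Start: joints at [1.186, 0.326, -0.193, 1.052, 0, 1.437], TCP at [0.136, 0.533, 0.231] pointing down, gripper open.
Joint ranges: [-2.65, 2.65], [-0.97, 1.79], [-1.3, 1.35], [-1.93, 2.1], [-1.47, 1.37], [-3.14, 3.14]. Speed limits (rad/s): [2.57, 2.57, 3.14, 3.14, 3.14, 3.14].

### API

Orientations are given as a unit quaternion [w, x, y, z].
In Python, from cell import bot gives the robot as it stands. Calls block until the motion is done:
- bot.move_pose(position, orientation): joint-space move of the TCP to a pose.
- bot.move_linear(position, speed=0.15, rotation=None, until_force=None): straight line of the TCP; rotation=None keeps the orientation; speed is the mean speed in m/s. With until_force (N) it stops when the force on the tool has changed by that much, and returns True; else False.
- bot.goto_joints(angles): joint-space move.
- bot.set_gripper(opening, grasp_force=None): opening from 0.0 (shut) to 1.0 (fully open); grasp_force is the grip in N (None keeps the last); returns when the fingers have stopped.
- bot.wait(seconds).
- bot.solve_ik(position, orientation): joint angles nearest the present ones, or None.
- bot.camera(name): name is "scene" or "top" or "wrist"; returns the picture (420x560x3 uint8, red, green, blue); there is no depth.
- bot.calibration(name): a dict with "mtx" (3x3 intrinsics, pixels), "k1" (the pictures are not rectified: a ray, as slopes to the right and down, at radius r is drawn at 1 + k1 r^2 times it, then the intrinsics apply), "extrinsics" (4x4, takes a point from world to camera coordinates); the wrist camera has in their place "hand_eye" (4x4, takes a point from camera to tool coordinates, whose origin is the TCP and whose axes are the flange's). Camera axes: x right, y down, z forward; pixel columns grow to the right and rows downward; lengths in m; the calibration is good to about 2 mm. A picture is of the moment at which its call begins: read the wrist's pose just before it. calibration takes no time and is no camera call.
A pose or a line that the arm cannot do raises bot.PlanningError and nothing moves.
- bot.close_job(): hands the job in; it is judged then, once.
Trained networks look in the newest picture that a camera, given by its name, has taken for a name from the list of things; names that differ only in an ending like _2 or _b are one class to them, and where a whole thing is asked for, a point or a joint stands for the part that bears it (a point fixed in the world has none). Each returns a list of dicts, best first, with "confidence" (0 to 1); they miss things now and then, are a little off and sometimes report something else, mostly with a low value. They report only what shows in the picture. A call takes as long as a camera call. They do not tell look-alikes from the thing itself.
- bot.search_frame(camera, thing): "bbox" ([left, top, width, height] in pixels, round what is visible of it).
Readings, each from a call of its own:
- bot.read_clock(): time.
- bot.read_joint_positions(): joint angles.
- bot.read_joint_vel(): joint speeds.
- bot.read_joint_efforts(): joint torques, N m.
- bot.read_position(): TCP position.
- bot.read_tool_rot(): TCP orientation.
- bot.read_ft_force(): force on the tool from outside, world axes, zero at the start.
- bot.read_moment(): the same for the moment, N m.
- bot.read_gripper_width(): opening from 0.0 (shut) to 1.0 (fully open).
- bot.read_finger_force(): force on a finger pad.
Only numpy, scipy, OpenCV 4.12 (cv2) and the standard library are available. Lean on these libraries where they do the work, as an engineer would, in place of code of your own. Each camera call takes 0.05 s, during which the arm holds its last target. There are 200 camera calls.

### The job

A tea light has slid under the clear-topped riser, too deep for fingers. Draw the bent rod out (its handle is tucked under the riser), take it by its handle and hook the tea light out onto the open worktop with it. Then lay the rod down on the worktop in front of the riser, well clear of it, and set the tea light down gently, wick up, in the middle of the cork coaster, leaving the glass, jigger and stopper undisturbed.

Things in the scene. Friction and masses are not known exactly. Their poses are not given: they have to be found in the camera images.
- riser: Low riser, fixed: dark wooden sides and back, 12 mm thick, under a clear acrylic top 8 mm thick (upper face 64 mm above the worktop); 234 mm along x, 190 mm along y. Origin: centre of its footprint, on the worktop. Open only at its +y side (front edge at y = +95 mm). Free inside: x -105 to 105, y -83 to 95, height 0 to 56 mm. Wall cabinets hang beyond world x = 0.61 m, 0.46 m up.
- hook_rod: Loose bent rod, 80 g, lying flat. Origin: underside of its handle, middle. Wooden handle 16 mm wide and high, y -40 to +40 mm. A round steel shaft 10 mm thick (axis 8 mm up) runs on along +y to the elbow at y = 200 mm, then bends into a foot ending at x = -50, y = 185 mm. Starts with the handle under the riser (middle 75 to 105 mm behind the front edge), foot sticking out.
- rod_elbow (a point): Elbow of the rod, on the axis of its shaft, 200 mm from the middle of the handle.
- handle_end (a point): Free end of the rod's handle, 40 mm from its middle.
- tea_light: Loose tea light: round metal cup with candle, 38 mm diameter, 15 mm high, about 20 g. Origin: centre of its underside, z up the wick. Starts standing under the riser, 75 to 105 mm behind the front edge, in the left or the right half; the rod starts in the other half.
- coaster: Loose round cork coaster, 93 mm diameter, 9 mm thick, on the worktop. Origin: centre of its underside.
- shot_glass: Bystander: shot glass, 48 mm diameter, 61 mm high, standing on the riser's top near the back. Origin: centre of its underside.
- jigger: Bystander: steel double jigger, 47 mm diameter, 94 mm high, standing on the riser's top near the back. Origin: centre of its underside.
- wine_stopper: Bystander: wine stopper standing on its cap (41 mm diameter, 56 mm high, black), on the worktop. Origin: centre of its underside.
There are look-alikes about, which are no part of the job. Of the things shaped like the coaster, the cork one is meant.

How it is judged:
On the way, in this order (a step that is already met when the one before it is completed fails the run):
1. the rod, handle and all, is drawn out from under the riser (y of handle_end in the frame of riser above 0.105 m), for 0.1 s.
2. the tea light stands on the worktop wholly out of the riser, brought there in the crook of the rod and not in the fingers (y of tea_light in the frame of riser above 0.117 m and horizontal distance between tea_light and rod_elbow below 0.07 m and height (world z) of tea_light below 0.01 m and height (world z) of rod_elbow below 0.03 m and contact force between the fingers and tea_light below 0.05 N), for 0.1 s.
At the end, for the whole second after the job is handed in: Tea light upright, at rest on the coaster, within 22 mm of its centre; coaster flat on the worktop; rod flat and at rest on the worktop, elbow and handle end at least 20 mm in front of the riser's front edge; shot glass, jigger and stopper within 30 mm of where they stood (horizontal distance between tea_light and coaster below 0.022 m and height (world z) of tea_light between 0.005 and 0.014 m and angle between tea_light's own z axis and vertical below 0.15 rad and linear speed of each of tea_light, hook_rod below 0.02 m/s and height (world z) of coaster below 0.005 m and height (world z) of each of rod_elbow, handle_end below 0.02 m and y of each of handle_end, rod_elbow in the frame of riser above 0.115 m and distance of each of shot_glass, jigger, wine_stopper from where it was at the start of the episode below 0.03 m); the robot touches nothing.
It fails at once if the glass, the jigger or the stopper is shifted by more than 30 mm or tipped (distance of any of shot_glass, jigger, wine_stopper from where it was at the start of the episode above 0.03 m or angle between any of shot_glass, jigger, wine_stopper's own z axis and vertical above 0.5 rad).
It fails at once if the tea light is dropped or flung (faster than 0.6 m/s while no finger holds it) (linear speed of tea_light above 0.6 m/s and contact force between the fingers and tea_light below 0.05 N).
It also fails if it takes over 72 s, if anything falls off the work surface, if the arm or the gripper's body presses on something with over 40 N, if the wrist force passes 120 N, or if a joint passes its speed limit or range.

## Working session

There is one attempt and no reset: what is moved stays moved. The work goes in short steps, each a Python script; the robot and the scene stay as the last script left them, time stands still between calls to the robot, and variables do not carry over. Pictures are saved under pics/ and viewed, at most 10 in all, crops included, and the job is handed in when it is done.

```bash
mkdir -p pics; ls; python3 - <<'E'
from cell import bot
import cv2,numpy as np
for n in("scene","top"):
    im=bot.camera(n);cv2.imwrite(f"pics/{n}0.png",im[:,:,::-1])
    c=bot.calibration(n);E=np.array(c["extrinsics"]);print(n,np.round(-E[:3,:3].T@E[:3,3],3),np.round(E[:3,:3],2).tolist(),c["mtx"],c["k1"])
    for t in["riser","hook_rod","tea_light","coaster","shot_glass","jigger","wine_stopper"]:
        print(t,[(np.round(d["bbox"]).tolist(),round(d["confidence"],2)) for d in bot.search_frame(n,t)])
print(bot.read_clock(),bot.calibration("wrist"))
E
```

```text
pics
scene [-0.093 -0.857  1.117] [[0.86, -0.52, 0.0], [-0.36, -0.59, -0.72], [0.37, 0.62, -0.69]] [[478.68939291   0.         282.3983046 ]
 [  0.         478.68939291 215.91844126]
 [  0.           0.           1.        ]] -0.047539910645709046
riser [([301.0, 255.0, 110.0, 100.0], 0.57)]
hook_rod [([290.0, 262.0, 24.0, 17.0], 0.69)]
tea_light []
coaster [([243.0, 175.0, 28.0, 19.0], 0.96), ([200.0, 179.0, 27.0, 20.0], 0.84), ([192.0, 154.0, 25.0, 14.0], 0.82), ([233.0, 211.0, 29.0, 23.0], 0.57)]
shot_glass []
jigger [([375.0, 273.0, 25.0, 38.0], 0.71)]
wine_stopper []
top [0.228 0.099 1.543] [[0.02, -1.0, 0.02], [-0.98, -0.02, -0.19], [0.19, -0.02, -0.98]] [[532.58614097   0.         273.79401616]
 [  0.         532.58614097 209.80203764]
 [  0.           0.           1.        ]] -0.04024902748083579
riser [([360.0, 181.0, 74.0, 81.0], 0.78)]
hook_rod [([318.0, 234.0, 46.0, 20.0], 0.57), ([359.0, 179.0, 74.0, 84.0], 0.32)]
tea_light [([171.0, 173.0, 15.0, 11.0], 0.67)]
coaster [([217.0, 232.0, 37.0, 36.0], 0.88), ([149.0, 242.0, 33.0, 34.0], 0.87), ([95.0, 228.0, 35.0, 31.0], 0.81), ([179.0, 195.0, 28.0, 32.0], 0.76)]
shot_glass [([408.0, 232.0, 23.0, 18.0], 0.72)]
jigger []
wine_stopper [([170.0, 174.0, 15.0, 12.0], 0.71), ([319.0, 234.0, 42.0, 19.0], 0.61)]
0.8 {'mtx': array([[326.79704405,   0.        , 281.58618955],
       [  0.        , 326.79704405, 207.17935297],
       [  0.        ,   0.        ,   1.        ]]), 'k1': -0.037069251290986115, 'hand_eye': array([[-1.42978347e-03, -9.53288994e-01, -3.02056369e-01,
         7.69114785e-02],
       [ 9.99998971e-01, -1.39900063e-03, -3.18252195e-04,
         5.99853430e-04],
       [-1.19190735e-04, -3.02056513e-01,  9.53290013e-01,
        -1.41447820e-01],
       [ 0.00000000e+00,  0.00000000e+00,  0.00000000e+00,
         1.00000000e+00]])}
```

```bash
cat > h.py <<'E'
from cell import bot
import cv2,numpy as np
from scipy.spatial.transform import Rotation as R
def q(Rm): return np.roll(R.from_matrix(Rm).as_quat(),1)
def tool():
    w=np.array(bot.read_tool_rot()); T=np.eye(4);T[:3,:3]=R.from_quat(np.roll(w,-1)).as_matrix();T[:3,3]=bot.read_position();return T
def w2c(n,T=None):
    c=bot.calibration(n); return np.array(c["extrinsics"]) if n!="wrist" else np.linalg.inv(T@np.array(c["hand_eye"]))
def proj(n,P,E):
    c=bot.calibration(n);p=(E@np.append(P,1))[:3];s=p[:2]/p[2];s=s*(1+c["k1"]*s@s);return c["mtx"][:2,:2]@s+c["mtx"][:2,2]
def ray(n,uv,z,E):
    c=bot.calibration(n);d=(np.array(uv,float)-c["mtx"][:2,2])/c["mtx"][0,0];s=d.copy()
    for _ in range(8): s=d/(1+c["k1"]*s@s)
    o=-E[:3,:3].T@E[:3,3];v=E[:3,:3].T@np.array([*s,1]);return o+v*(z-o[2])/v[2]
E
python3 - <<'E'
import cv2,numpy as np
a=cv2.imread("pics/top0.png")[140:290,80:460];cv2.imwrite("pics/topc.png",cv2.resize(a,(800,316),interpolation=3))
from h import *
E=w2c("top")
for n,u in dict(c1=(235.5,250),c2=(165.5,259),c3=(112.5,243.5),c4=(193,211)).items():print(n,ray("top",u,.009,E))
E
```

```text
c1 [0.3980435  0.17540527 0.009     ]
c2 [0.36767891 0.37550306 0.009     ]
c3 [0.40895376 0.53082409 0.009     ]
c4 [0.50966067 0.3030713  0.009     ]
```

View pics/topc.png

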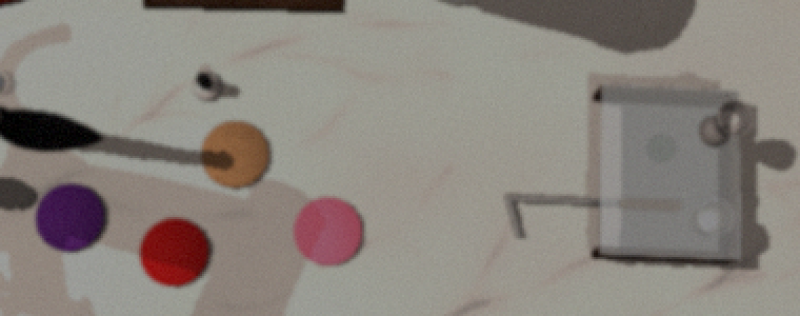

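View pics/scene0.png

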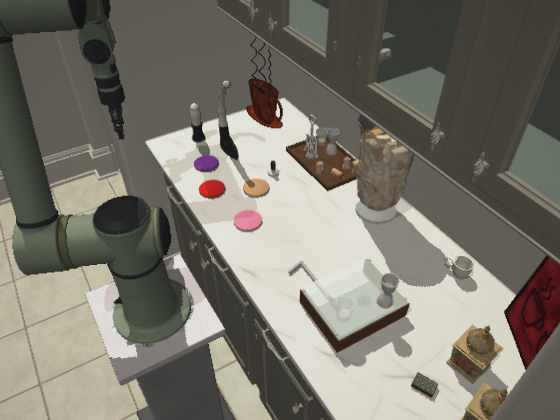

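The top view shows the cork coaster at px (192,213), open front of the riser at px x≈361 facing +y. The rod's elbow is at px (321,234), with the foot pointing to −x. The tea light shows faintly at px (393,210), with the glass and jigger at the back of the riser. In the scene picture the tea light shows at (364,300), between the glass (345,307) and the jigger (388,288). Next I'll look from closer with the wrist camera.

```bash
python3 - <<'E'
from h import *
E=w2c("top");f=lambda x,y:(80+x/2.105,140+y/2.105)
for n,p,z in [("cornA",(598,90),.064),("cornB",(592,250),.064),("elbow",(508,197),.008),("foot",(521,237),.008),("tea",(660,148),.015),("handleend",(685,205),.008)]:print(n,ray("top",f(*p),z,E))
# wrist view
P=[0.40,-0.06,0.30]
for s in(1,-1):
    Rm=np.array([[s,0,0],[0,-s,0],[0,0,-1.]])  # tool x = s*world x
    for yaw in (0,90,-90):
        M=R.from_euler('z',yaw,degrees=True).as_matrix()@Rm
        print(s,yaw,bot.solve_ik(P,q(M)))
E
```

```text
cornA [ 0.59318906 -0.1894938   0.064     ]
cornB [ 0.37468778 -0.17864328  0.064     ]
elbow [ 0.45145863 -0.07293707  0.008     ]
foot [ 0.39623235 -0.09101608  0.008     ]
tea [ 0.5241271  -0.28519563  0.015     ]
handleend [ 0.44548363 -0.32023505  0.008     ]
1 0 [-0.33187367  0.00944843 -0.40175828  1.15958962  0.          2.80971898]
1 90 [-0.33187367  0.00944843 -0.40175828  1.15958962  0.          1.23892266]
1 -90 [-0.33187367  0.00944843 -0.40175828  1.15958962  0.         -1.90267   ]
-1 0 [-0.33187367  0.00944843 -0.40175828  1.15958962  0.         -0.33187367]
-1 90 [-0.33187367  0.00944843 -0.40175828  1.15958962  0.         -1.90267   ]
-1 -90 [-0.33187367  0.00944843 -0.40175828  1.15958962  0.          1.23892266]
```

```bash
python3 - <<'E'
from h import *
M=np.array([[0,-1,0],[-1,0,0],[0,0,-1.]])
bot.move_pose([0.46,-0.12,0.30],q(M)); bot.wait(.3)
T=tool();np.save("T1.npy",T);im=bot.camera("wrist");cv2.imwrite("pics/w1.png",im[:,:,::-1])
for t in["riser","hook_rod","tea_light","shot_glass","jigger"]:
    print(t,[(np.round(d["bbox"]).tolist(),round(d["confidence"],2)) for d in bot.search_frame("wrist",t)])
print(bot.read_clock(),T[:3,3])
E
```

```text
riser [([146.0, 0.0, 224.0, 114.0], 0.91)]
hook_rod [([287.0, 115.0, 41.0, 87.0], 0.87)]
tea_light [([146.0, 0.0, 224.0, 116.0], 0.47)]
shot_glass []
jigger []
4.2667 [ 0.46006067 -0.11977727  0.29997573]
```

View pics/w1.png

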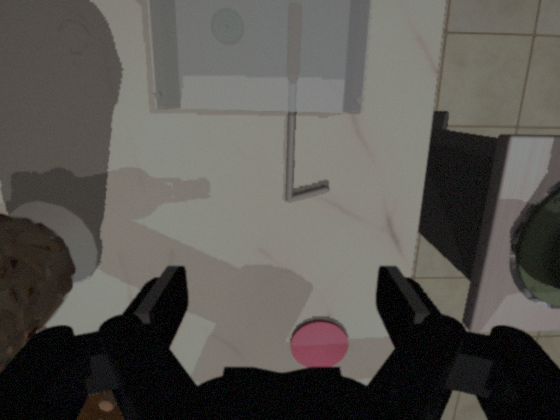

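The wrist view shows the elbow at (290,197), foot tip at (327,187), handle end at (295,4) and tea light at (228,26). The riser front runs from (152,112) to (362,112), and the pink coaster is well off the path.

```bash
python3 - <<'E'
from h import *
E=w2c("wrist",np.load("T1.npy"))
for n,p,z in [("cA",(152,113),.064),("cB",(362,113),.064),("cA0",(152,113),.0),("elbow",(290,197),.008),("foot",(327,187),.008),("tea",(228,26),.015),("hend",(295,4),.012),("shaftedge",(292,113),.008),("pink",(319,344),.009)]:print(n,ray("wrist",p,z,E).round(4))
E
```

```text
cA [ 0.606  -0.1879  0.064 ]
cB [ 0.3711 -0.1873  0.064 ]
cA0 [ 0.6307 -0.1866  0.    ]
elbow [ 0.4495 -0.0744  0.008 ]
foot [ 0.3991 -0.0885  0.008 ]
tea [ 0.5239 -0.2856  0.015 ]
hend [ 0.4451 -0.3094  0.012 ]
shaftedge [ 0.4476 -0.1859  0.008 ]
pink [0.401 0.171 0.009]
```

```bash
python3 - <<'E'
from h import *
M=np.array([[0,-1,0],[-1,0,0],[0,0,-1.]])
bot.set_gripper(.55)
bot.move_pose([0.4487,-0.13,0.08],q(M))
bot.move_linear([0.4487,-0.13,0.004],speed=.1,until_force=8)
print(bot.read_position())
bot.set_gripper(0,grasp_force=40)
print(bot.read_position(),bot.read_gripper_width(),bot.read_finger_force())
p=bot.read_position()
bot.move_linear([0.4487,0.05,p[2]],speed=.1)
print(bot.read_gripper_width(),bot.read_ft_force())
bot.set_gripper(.5);bot.move_linear([0.4487,0.05,0.1],speed=.2)
bot.move_pose([0.43,-0.02,0.25],q(M)); bot.wait(.2)
T=tool();np.save("T1.npy",T);im=bot.camera("wrist");cv2.imwrite("pics/w2.png",im[:,:,::-1])
print([(np.round(d["bbox"]).tolist(),round(d["confidence"],2)) for d in bot.search_frame("wrist","hook_rod")])
print(bot.read_clock(),T[:3,3])
E
```

```text
[ 0.44928185 -0.13025408  0.00453953]
[ 0.44889319 -0.13012626  0.00422428] 0.09249545736638314 39.12555813789368
0.09359002530181978 [-0.25645511  0.93028852  0.07036223]
[([254.0, 71.0, 52.0, 203.0], 0.77)]
10.9583 [ 0.42906998 -0.01926408  0.24806162]
```

View pics/w2.png

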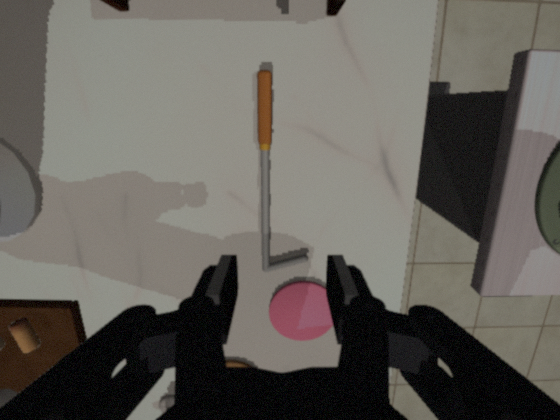

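The rod lies free: handle from (264,71) to (265,147), elbow at (266,268), and the riser front is at the top edge of the picture.

```bash
python3 - <<'E'
from h import *
M=np.array([[0,-1,0],[-1,0,0],[0,0,-1.]]);M2=np.array([[0,1,0],[1,0,0],[0,0,-1.]])
E=w2c("wrist",np.load("T1.npy"))
he=ray("wrist",(264,70),.010,E);el=ray("wrist",(266,267),.008,E);ft=ray("wrist",(306,256),.008,E)
u=(el-he)[:2];L=np.linalg.norm(u);u/=L;print(he,el,ft,L)
g=he[:2]*.5+(el[:2]-.24*u)*.5+.025*u; a=np.arctan2(-u[0],u[1]);print(g,a)
Rz=R.from_euler('z',a).as_matrix()
bot.move_pose([*g,.1],q(Rz@M)); bot.move_linear([*g,.004],speed=.12,until_force=8)
bot.set_gripper(0,grasp_force=80);print(bot.read_gripper_width(),bot.read_finger_force(),bot.read_position())
bot.move_linear([*g,.09],speed=.12)
bot.move_linear([.43,.13,.11],speed=.25,rotation=q(M))
print(bot.read_joint_positions(),bot.solve_ik([.43,.13,.11],q(M2)))
np.save("a.npy",a);print(bot.read_clock(),bot.read_gripper_width())
E
```

```text
[ 0.44800435 -0.1314585   0.01      ] [0.44935594 0.10630424 0.008     ] [0.39768298 0.09060781 0.008     ] 0.23776658516828725
[ 0.44814012 -0.10757559] -0.00568452594965813
0.1575633444868537 78.63524079322815 [ 0.44873585 -0.10781793  0.00501008]
[ 1.28018408e-01  2.73999706e-01 -6.19040089e-01  6.78601768e-01
 -5.29725457e-04 -1.44215750e+00] [ 0.12900802  0.27362871 -0.61839915  0.67876847  0.          1.69980434]
14.9833 0.1586876951529061
```

```bash
python3 - <<'E'
from h import *
M2=np.array([[0,1,0],[1,0,0],[0,0,-1.]])
M=np.array([[0,-1,0],[-1,0,0],[0,0,-1.]])
bot.move_linear([.38,.13,.11],speed=.2)
bot.move_pose([.38,.13,.11],q(M2))
bot.move_linear([.438,.08,.03],speed=.2)
bot.move_linear([.438,.08,.0045],speed=.04,until_force=6)
bot.wait(.2);print(bot.read_position(),bot.read_ft_force(),bot.read_gripper_width())
im=bot.camera("top");cv2.imwrite("pics/top3.png",cv2.resize(im[140:290,210:460],(800,480),interpolation=3)[:,:,::-1])
T=tool();np.save("T3.npy",T);im=bot.camera("wrist");cv2.imwrite("pics/w3.png",im[:,:,::-1])
print([(np.round(d["bbox"]).tolist(),round(d["confidence"],2)) for d in bot.search_frame("wrist","hook_rod")])
print(bot.read_clock())
E
```

```text
[0.43746847 0.08012583 0.00501   ] [-0.09971547 -0.0680222   4.26310611] 0.15716831447750762
[([266.0, 225.0, 32.0, 148.0], 0.62)]
19.7
```

View pics/top3.png

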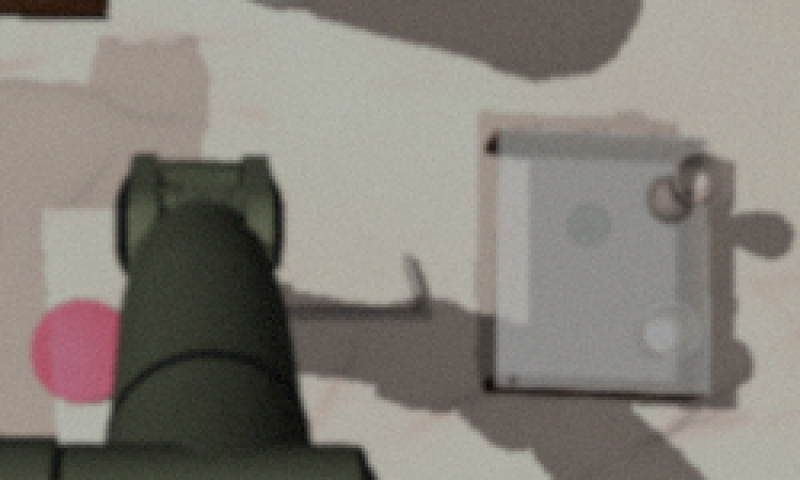

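The top view shows the rod held straight, with its elbow at crop (428,310) and foot tip at (410,260). The tea light is at (588,225), beyond the foot tip in x and under the riser. I'll insert the rod now.

```bash
python3 - <<'E'
from h import *
E=w2c("top")
for p in((428,310),(409,258),(588,225)): print(ray("top",(210+p[0]/3.2,140+p[1]/3.2),.009,E).round(4))
z=.0055
print(bot.move_linear([.438,-.118,z],speed=.1,until_force=10),bot.read_position(),bot.read_ft_force())
print(bot.move_linear([.494,-.118,z],speed=.06,until_force=10),bot.read_position(),bot.read_ft_force())
im=bot.camera("top");cv2.imwrite("pics/top4.png",cv2.resize(im[140:290,210:460],(800,480),interpolation=3)[:,:,::-1])
print(bot.read_clock())
E
```

```text
[ 0.443  -0.1384  0.009 ]
[ 0.4907 -0.1212  0.009 ]
[ 0.5253 -0.2873  0.009 ]
False [ 0.43791725 -0.1176099   0.0054771 ] [ 0.67282986  0.20147725 -1.08309503]
False [ 0.49342463 -0.11785385  0.00536888] [ 0.36471262 -0.24105527  0.16781588]
22.9667
```

View pics/top4.png

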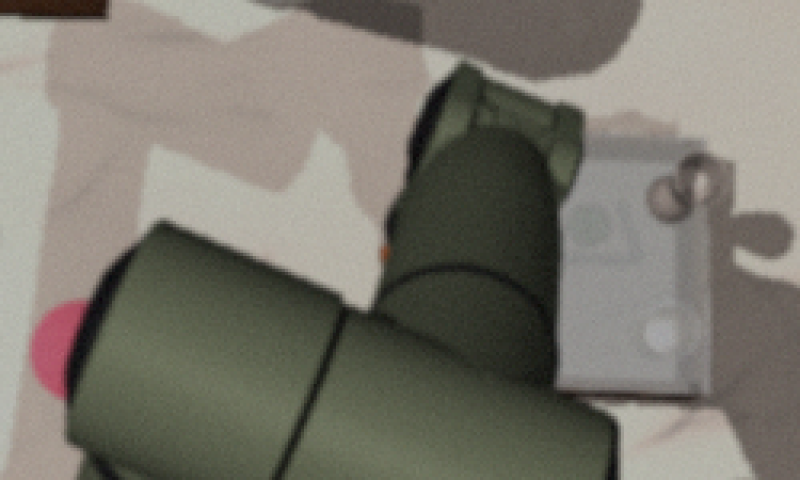

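The hook's foot (620–635, 225–260) is behind the tea light (590,225). Now I'll pull.

```bash
python3 - <<'E'
from h import *
z=.0055
print(bot.move_linear([.494,.115,z],speed=.08,until_force=15),bot.read_position(),bot.read_ft_force())
bot.wait(.4)
bot.move_linear([.494,.09,z],speed=.06)
bot.move_linear([.450,.09,z],speed=.08)
bot.move_linear([.450,.09,.005],speed=.02)
bot.set_gripper(.4)
bot.move_linear([.450,.09,.1],speed=.2)
M=np.array([[0,-1,0],[-1,0,0],[0,0,-1.]]);M2=np.array([[0,1,0],[1,0,0],[0,0,-1.]])
bot.move_pose([.5,-.0,.2],q(M2)); bot.wait(.2)
T=tool();np.save("T1.npy",T);im=bot.camera("wrist");cv2.imwrite("pics/w5.png",im[:,:,::-1])
for t in("tea_light","hook_rod","coaster"):print([(np.round(d["bbox"]).tolist(),round(d["confidence"],2)) for d in bot.search_frame("wrist",t)])
print(bot.read_clock())
E
```

```text
False [0.49403362 0.11484035 0.00551815] [ 0.56186296 -0.65121097 -1.08768457]
[([283.0, 228.0, 35.0, 37.0], 0.8)]
[([222.0, 65.0, 63.0, 228.0], 0.89)]
[([122.0, 1.0, 104.0, 49.0], 0.92)]
29.9333
```

View pics/w5.png

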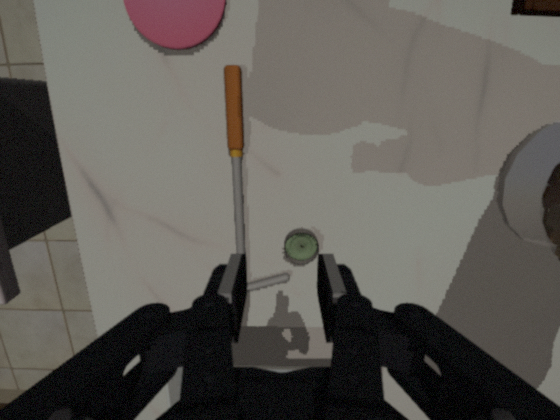

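The tea light stands upright at (301,247), clear of the rod, whose handle end is at (233,66) and foot tip at (288,276).

```bash
python3 - <<'E'
from h import *
M2=np.array([[0,1,0],[1,0,0],[0,0,-1.]])
E=w2c("wrist",np.load("T1.npy"))
t=ray("wrist",(301,246),.013,E);print("tea",t,"hend",ray("wrist",(233,66),.01,E),"shaft",ray("wrist",(240,250),.01,E),"foot",ray("wrist",(288,276),.01,E),"elbow",ray("wrist",(242,289),.01,E))
bot.set_gripper(.75)
bot.move_pose([t[0],t[1],.08],q(M2))
print(bot.move_linear([t[0],t[1],.001],speed=.06,until_force=6))
bot.set_gripper(0,grasp_force=20);zg=bot.read_position()[2];np.save("zg.npy",zg)
print(zg,bot.read_gripper_width(),bot.read_finger_force())
bot.move_linear([t[0],t[1],.12],speed=.12)
print(bot.read_gripper_width(),bot.read_finger_force())
bot.move_pose([.49,.25,.16],q(M2)); bot.wait(.2)
T=tool();np.save("T1.npy",T);im=bot.camera("wrist");cv2.imwrite("pics/w6.png",im[:,:,::-1])
print([(np.round(d["bbox"]).tolist(),round(d["confidence"],2)) for d in bot.search_frame("wrist","coaster")])
print(bot.read_clock(),bot.read_gripper_width())
E
```

```text
tea [ 0.51921345 -0.0683983   0.013     ] hend [0.45247093 0.11369377 0.01      ] shaft [ 0.45213424 -0.07465517  0.01      ] foot [ 0.50534824 -0.10686423  0.01      ] elbow [ 0.45248889 -0.12384503  0.01      ]
False
0.0014363763428579326 0.4246614227042072 19.98362438485529
0.42403403567176234 20.003620318661397
[([145.0, 218.0, 92.0, 81.0], 0.83), ([72.0, 0.0, 118.0, 90.0], 0.75), ([242.0, 71.0, 110.0, 108.0], 0.65)]
35.4333 0.4245830330642055
```

View pics/w6.png

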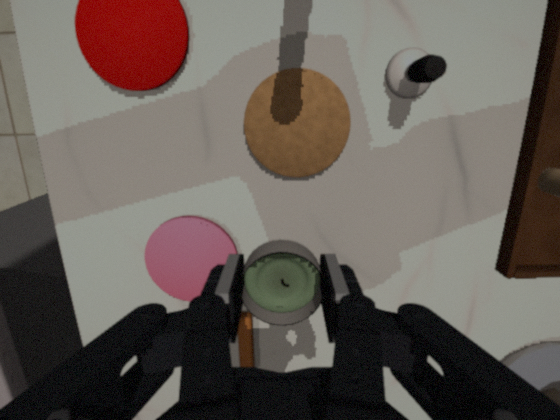

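The cork coaster is centred at (297,125) and the tea light is held upright in the fingers. The stopper at (410,70) is clear.

```bash
python3 - <<'E'
from h import *
M2=np.array([[0,1,0],[1,0,0],[0,0,-1.]])
E=w2c("wrist",np.load("T1.npy"))
c=ray("wrist",(297,124),.009,E);zg=float(np.load("zg.npy"));print(c,ray("wrist",(410,75),.02,E))
bot.move_pose([c[0],c[1],.08],q(M2))
bot.move_linear([c[0],c[1],zg+.016],speed=.08)
print(bot.move_linear([c[0],c[1],zg+.0085],speed=.015,until_force=2),bot.read_position())
w=bot.read_gripper_width()
bot.set_gripper(w+.05);bot.set_gripper(.75)
bot.move_linear([c[0],c[1],.12],speed=.1)
bot.move_pose([.45,.22,.2],q(M2)); bot.wait(.2)
T=tool();np.save("T1.npy",T);im=bot.camera("wrist");cv2.imwrite("pics/w7.png",im[:,:,::-1])
for t in("coaster","tea_light"):print([(np.round(d["bbox"]).tolist(),round(d["confidence"],2)) for d in bot.search_frame("wrist",t)])
print(bot.read_clock())
E
```

```text
[0.50445585 0.30988946 0.009     ] [0.59510923 0.34929417 0.02      ]
True [0.50447262 0.30992892 0.01044726]
[([290.0, 39.0, 97.0, 102.0], 0.93), ([139.0, 1.0, 102.0, 60.0], 0.92), ([190.0, 178.0, 88.0, 83.0], 0.7)]
[([321.0, 69.0, 40.0, 46.0], 0.64)]
40.1083
```

View pics/w7.png

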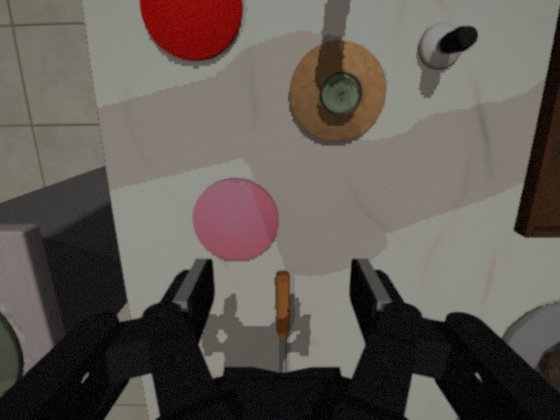

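The tea light at (341,93) stands upright within a few mm of the cork coaster's centre (338,91), and the rod lies flat and clear of the riser. I'm handing in.

```bash
python3 -c "
from cell import bot
print(bot.close_job())"
```

```text
the job is handed in; nothing more can be done
None
```

The tea light was hooked out with the rod and stands wick up near the middle of the cork coaster, the rod lies flat about 60 mm in front of the riser, and the job was handed in at about 40 s; the verdict was not shown, and I did not re-measure the glass and jigger at the end.

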